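Dock the probe carriage of a crossover test jig and lock it with its eccentric

ROBOT

A 6-joint arm with a two-finger parallel gripper is mounted at the origin on the work surface. World frame = base frame: x ahead of the robot, y to its left, z up, the work surface at z = 0. Lengths are in m, angles in rad, forces in N, time in s.
With the tool pointing down it reaches from about 0.375 to 0.9 m from the base axis. Payload 3.1 kg.
Tool frame: the origin (TCP) lies midway between the tips of the shut fingers; the grasp point (between the pads) lies 19 mm behind it (manip.grasp_offset is the distance from the TCP to the grasp point, in m); z points along the fingers, y is the line along which they close (so a half turn about z gives the same grasp; the last joint's range is limited). The gripper opens to 85 mm and grips with 20 to 120 N. Pads are 22 mm wide; open, the fingers measure 114 mm over their backs; the gripper's body (76 mm by 85 mm) begins 54 mm behind the grasp point. The pads swing forward as they close: fully open they stand 13 mm farther back than shut.
Start: joints at [1.044, 0.527, 1.433, -0, 1.181, -0.178], TCP at [0.214, 0.587, 0.231] pointing down, gripper open.
Joint ranges: [-3.08, 3.08], [-0.75, 2.2], [0.22, 2.44], [-1.43, 4.57], [0, 2.65], [-2.85, 2.85]. Speed limits (rad/s): [2.79, 2.79, 3.14, 3.14, 3.14, 3.14].

INTERFACE

Orientations are given as a unit quaternion [x, y, z, w].
In Python, from station import sensors, cams, order, manip gives the robot as it stands.
- The arm moves only by the tool move_arm, never from a script. Its argument "targets" is a list of rows, each an object of numbers: "dx", "dy", "dz": the shift along the world's x, y, z normalised to -1 to 1, where 1 is 25 mm; "rx", "ry", "rz": the turn, a rotation vector about the world's x, y, z normalised to -1 to 1, where 1 is 30 degrees. A call has exactly 10 rows; each row shifts and turns the commanded pose from where the row before left it; what a row does not reach is not made up. A row lasts 1/8 s, in which the tool goes at most 62.5 mm and 10.7 degrees, less where a joint would pass 70% of its speed; a pose out of reach is approached as far as the arm can. A call with a number of a shift or a turn outside -1 to 1 is refused whole. A call with a gripper value outside its range is refused whole. "claw" is the opening in per cent of the stroke, from 0 (shut) to 100 (fully open), set as the call begins (left out, the last holds). The fingers move at their own pace and stop on an object; "newtons" is the grip in N (left out, the last holds). Time passes only in rows, so rows that do not move let the fingers close, or fill a call up. It gives the time, the measured TCP pose, the force, the opening and the grip force at its end, in the units of the state.
- sensors.sense(): the state, without advancing time (a new reading comes with each control period).
- cams.snapshot(name): name is "scene" or "top"; returns the picture (384x512x3 uint8, red, green, blue); there is no depth.
- cams.camera_model(name): a dict with "fx", "fy", "cx", "cy" (pixels), "extrinsics" (4x4, takes a point from world to camera coordinates). Camera axes: x right, y down, z forward; pixel columns grow to the right and rows downward; lengths in m; the calibration is good to about 2 mm. A picture is of the moment at which its call begins. camera_model takes no time and is no camera call.
- order.sign_off(): hands the job in; it is judged then, once.
The state is a dict: "t": time; "q": joint angles; "qd": joint speeds; "tau": joint torques, N m; "tcp_pos": TCP position; "tool_rot": TCP orientation; "force": force on the tool from outside, world axes, zero at the start; "ft_torque": the same for the moment, N m; "finger_gap": opening from 0.0 (shut) to 1.0 (fully open); "gripper_force": force on a finger pad.
Only numpy, scipy, OpenCV 4.12 (cv2) and the standard library are available. Lean on these libraries where they do the work, as an engineer would, in place of code of your own. Each camera call takes 0.05 s, during which the arm holds its last target. There are 200 camera calls.

TASK

On the crossover test jig, release the probe carriage by swinging the red cam lever right round to its far stop, so that the low point of the eccentric faces the roller; then push the carriage forward by its upright plate until it is fully home with its probes on the board's terminals, and swing the lever all the way back to its first stop to lock the carriage there. Only push with the fingertips or the outside of the fingers: do not lift or carry anything, leave the board in its nest and do not disturb the other things on the bench.

Things in the scene. Friction and masses are not known exactly. Their poses are not given: they have to be found in the camera images.
- jig: fixed test jig: aluminium base x -130 to 210, y -90 to 125 mm, top 18 mm above the bench, with carriage on two shafts, cam, black board nest (x 85 to 207, y +-58, 56 high) at the far end. Origin on the bench surface. x axis: the direction in which the carriage is pushed home (away from the robot, within 0.45 rad of straight ahead); y left, z up. Nothing on it is higher than 106 mm.
- carriage (a joint): travel of the probe carriage along the jig's x (m): 0 at its rear stop, 0.065 fully home. Plate 90 x 100 mm, top 60 mm above the bench, black probe head with gold probes in front. Friction about 3 N; stays where left. With the cam locked its roller is blocked by the cam at 0.018. When it stands a few mm short of home, the closing cam drives it on.
- push_plate (a point): centre of the black rubber pad on the rear face (facing the jig's -x) of the carriage's upright push plate, 80 mm above the bench; moves with the carriage. Pad 66 mm wide (jig y), 58 to 102 mm above the bench. Behind it only two shafts and their supports, at most 48 mm high.
- roller (a point): centre of the follower roller on the left (jig +y) side of the carriage, 16 mm in diameter, 47 mm above the bench, under an arm whose top, with the stud's head, is 64 mm high.
- cam (a joint): angle of the eccentric cam and its lever (rad), growing clockwise seen from above: 0 = locked, at the first stop, high point towards the roller's path; 2.8 = released, at the far stop, low point towards the roller's path. Stiff: about 0.3 N m of friction, stays where it is left. A brass disc of 44 mm diameter, 8 mm eccentric, 40 to 53 mm above the bench, on the left side of the carriage.
- cam_axis (a point): fixed point on the cam's upright turning axis at mid-height of the lever, 80 mm above the bench, at jig (0, 87) mm. Steel hub of 15 mm radius round it, top 94 mm. Two steel stop pins, 8 mm thick and 84 mm high, stand beside the lever's two end positions, on the carriage side, 40 mm from the axis.
- lever_end (a point): end of the cam lever, 95 mm from cam_axis, 80 mm above the bench. Level bar from cam_axis to here; red grip from 39 to 95 mm out, 14 mm wide, 71 to 89 mm above the bench. At cam 0 it points to jig -x, 10 degrees outward (+y); it swings over +y to jig +x, 10 degrees outward. Either swing starts by pushing the side facing the carriage. Nothing near the grip but the pins is over 64 mm high.
- board: loudspeaker crossover board, loose in the nest: green, 110 x 100 x 3 mm, with copper coils, yellow capacitors and white resistors up to 26 mm high; origin at the centre of its underside, 56 mm above the bench. Stays put.
- cup: dark red paper cup, 80 mm across the rim, 105 mm high, beside the jig; origin under its centre. Bystander.
- multimeter: yellow hand multimeter lying on its back, 165 x 82 x 43 mm, long axis x, origin at the centre of its underside. Bystander.
- screwdriver: orange-handled screwdriver, 180 mm long, lying along its x axis right of the jig. Bystander.
- solder: reel of solder standing on its flange, 64 mm across, 46 mm high, blue flanges; origin under its centre. Bystander.
- tweeter: black tweeter lying face up, flange 104 mm across, 42 mm high with its dome; origin under its centre. Bystander.

How it is judged:
By the outcome, as a careful person would: the job done as asked, in the order asked, and still so for the second after the job is handed in, with the robot touching nothing.
It also fails if it takes over 58 s, if anything falls off the work surface, if the arm or the gripper's body presses on something with over 40 N, if the wrist force passes 120 N, or if a joint passes its speed limit or range.

## Working session

There is one attempt and no reset: what is moved stays moved. The work goes in short steps, Python scripts to look and compute and a tool call to move; the robot and the scene stay as the last step left them, time stands still between calls to the robot, and variables do not carry over. Pictures are saved under pics/ and viewed, at most 10 in all, crops included, and the job is handed in when it is done.

Besides the shell and the picture viewer there is one more tool, called after "Call:" in YAML: its name, and indented under it one key for each argument. move_arm: Moves the arm, as the interface text tells. Scaled input: -1 to 1 covers 25 mm each way for a shift and 30 degrees each way for a turn. Its arguments: {"type":"object","properties":{"targets":{"type":"array"},"claw":{"type":"number"},"newtons":{"type":"number"}},"required":["targets"]}

```bash
mkdir -p pics
python3 - <<'E'
from station import sensors,cams
import cv2,numpy as np
for n in("scene","top"):
    im=cams.snapshot(n); np.save(f"pics/{n}0.npy",im); cv2.imwrite(f"pics/{n}0.png",cv2.resize(im[...,::-1],(768,576)))
    m=cams.camera_model(n); print(n,m["fx"],m["fy"],m["cx"],m["cy"],np.round(m["extrinsics"],3).tolist())
s=sensors.sense();print(s["t"],s["tcp_pos"],s["tool_rot"],s["force"])
E
```

```text
scene 361.2481564368808 361.2481564368808 254.59699689333806 181.17581447574787 [[0.661, 0.75, -0.01, -0.407], [0.402, -0.366, -0.839, -0.197], [-0.633, 0.551, -0.544, 1.462], [0.0, 0.0, 0.0, 1.0]]
top 463.72023120332005 463.72023120332005 251.5005144652107 196.52394772690033 [[-0.02, -1.0, -0.022, 0.045], [-0.991, 0.023, -0.134, 0.614], [0.135, 0.019, -0.991, 1.276], [0.0, 0.0, 0.0, 1.0]]
0.1 [0.21324834 0.58679582 0.23042792] [ 1.73528320e-01  9.84828383e-01 -9.27039316e-04 -3.44886557e-04] [-0.15979347 -0.582371    0.34587926]
```

View pics/top0.png

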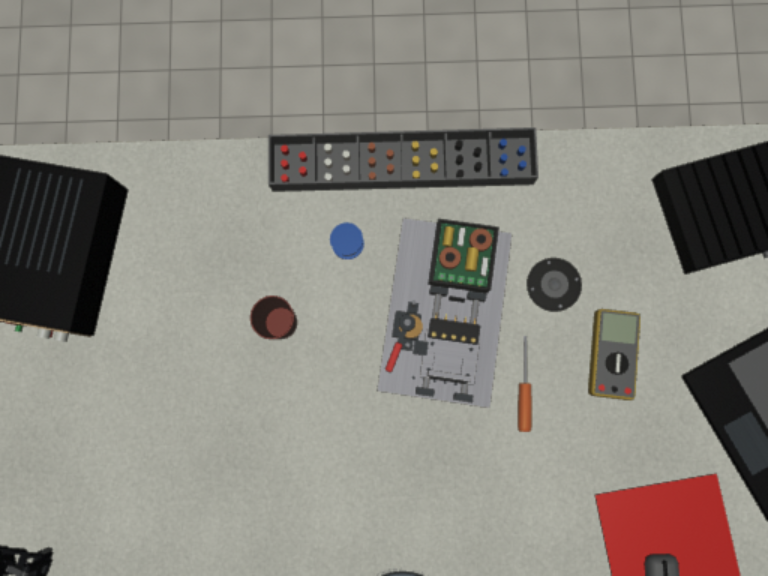

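View pics/scene0.png

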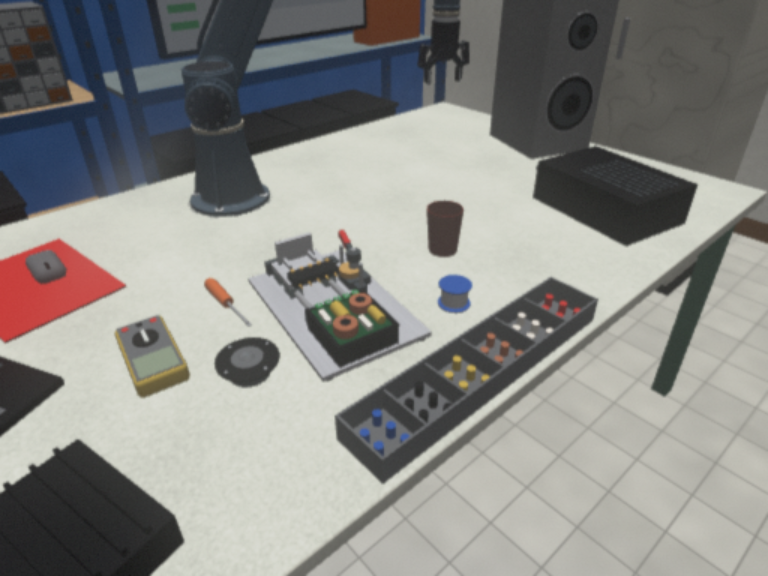

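The top view (768x576 picture) shows the base corners at about (402,218), (511,233), (489,407) and (377,391), with the red grip from (397,345) to (390,370). The scene view shows the grip at about (345,238) and the upright plate at (295,247).

```bash
cat > h.py <<'E'
import numpy as np,cv2
from station import sensors,cams
def ray(n,u,v):
    m=cams.camera_model(n);E=np.array(m["extrinsics"]);R=E[:3,:3]
    return -R.T@E[:3,3], R.T@np.array([(u-m["cx"])/m["fx"],(v-m["cy"])/m["fy"],1])
def onz(n,u,v,z):
    c,d=ray(n,u,v); return c+d*(z-c[2])/d[2]
def proj(n,P):
    m=cams.camera_model(n);E=np.array(m["extrinsics"]);p=E[:3,:3]@P+E[:3,3]
    return np.array([m["fx"]*p[0]/p[2]+m["cx"],m["fy"]*p[1]/p[2]+m["cy"]])
def tri(a,b):
    (c1,d1),(c2,d2)=ray("top",*a),ray("scene",*b)
    t=np.linalg.lstsq(np.c_[d1,-d2],c2-c1,rcond=None)[0];p,q=c1+d1*t[0],c2+d2*t[1]
    return (p+q)/2,np.linalg.norm(p-q)
def red(im,lo,hi):
    hsv=cv2.cvtColor(im,cv2.COLOR_RGB2HSV);H,S,V=cv2.split(hsv)
    m=(((H<6)|(H>174))&(S>150)&(V>100)).astype(np.uint8)
    k=np.zeros_like(m);k[lo[1]:hi[1],lo[0]:hi[0]]=1
    return m*k
def fit(J,W):
    J=J-0;a=J.mean(0);b=W.mean(0);x,y=(J-a),(W-b)
    th=np.arctan2((x[:,0]*y[:,1]-x[:,1]*y[:,0]).sum(),(x*y).sum());R=np.array([[np.cos(th),-np.sin(th)],[np.sin(th),np.cos(th)]])
    return th,b-R@a,R
E
python3 - <<'E'
from h import *
J=np.array([[.21,.125],[.21,-.09],[-.13,-.09],[-.13,.125]])
px=np.array([[402,218],[511,233],[489,407],[377,391]])/1.5
W=np.array([onz("top",*p,.018)[:2] for p in px])
th,t,R=fit(J,W);print("th",th,"t",t,"res",np.round((W-(J@R.T+t))*1000,1).tolist())
T=np.load("pics/top0.npy");S=np.load("pics/scene0.npy")
c=[]
for n,im,lo,hi in(("top",T,(245,220),(290,255)),("scene",S,(215,145),(250,175))):
    m=red(im,lo,hi);ys,xs=np.nonzero(m);c.append((xs.mean(),ys.mean()));print(n,len(xs),c[-1],cv2.minAreaRect(np.c_[xs,ys].astype(np.float32)))
print("grip centre tri",tri(*c),"top@.089",onz("top",*c[0],.087))
ax=R@[0,.087]+t
for a in(0,):
    d=np.array([-np.cos(.1745),np.sin(.1745)]);print("pred grip centre",ax+R@d*.067,"axis",ax,"end",ax+R@d*.095)
crop=T[120:290,235:350];cv2.imwrite("pics/c1.png",cv2.resize(crop[...,::-1],None,fx=3.5,fy=3.5,interpolation=cv2.INTER_CUBIC))
E
```

```text
th -0.16541997682247866 t [ 0.54157596 -0.1075788 ] res [[-0.9, -0.6], [-0.8, 0.5], [1.5, 1.0], [0.1, -0.9]]
top 80 (np.float64(262.075), np.float64(237.675)) ((261.9674377441406, 237.77809143066406), (4.076923370361328, 19.307693481445312), 22.61986541748047)
scene 13 (np.float64(229.15384615384616), np.float64(157.6153846153846)) ((228.99998474121094, 157.5), (6.37905216217041, 1.6641007661819458), 56.3099365234375)
grip centre tri (array([0.49513298, 0.00403365, 0.08731882]), np.float64(0.0006352351187307884)) top@.089 [0.49533321 0.00429114 0.087     ]
pred grip centre [0.4927356  0.00057216] axis [ 0.55590195 -0.02176642] end [0.46633772 0.00990769]
```

View pics/c1.png

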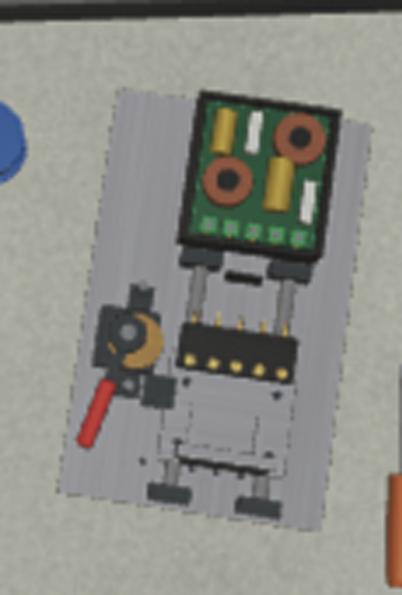

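The crop confirms the lever at its first stop. The hub is at about (128,333), the dark top edge of the pad runs from (177,459) to (268,472), and the carriage is near its rear stop.

```bash
cat >> h.py <<'E'
TH=-.165;Rj=np.array([[np.cos(TH),-np.sin(TH)],[np.sin(TH),np.cos(TH)]]);t0=np.array([.5425,-.1065])
def j2w(p): return Rj@np.asarray(p)+t0
def w2j(p): return Rj.T@(np.asarray(p)[:2]-t0)
def arc(deg,r,sgn):   # finger centre, jig frame; sgn +1 opening, -1 closing
    a=np.radians(10+deg);u=np.array([-np.cos(a),np.sin(a)]);n=sgn*np.array([np.sin(a),np.cos(a)])
    d=.007+.011*abs(n[0])+.0145*abs(n[1]); return np.array([0,.087])+r*u-n*d
E
python3 - <<'E'
from h import *
f=lambda x,y:(235+x/3.5,120+y/3.5)
print("hub",w2j(onz("top",*f(128,333),.094)))
for p in((177,459),(268,472)):print("pad",w2j(onz("top",*f(*p),.102)))
print("grip",w2j([.4951,.004]),"pred",np.array([0,.087])+.067*np.array([-.985,.174]))
print("cup",onz("top",182,212,.105))
for sg,r in((1,range(-12,166,20)),(-1,range(172,-1,-20))):
    for a in r: print(sg,a,np.round(j2w(arc(a,.072,sg))*1000).tolist())
E
```

```text
hub [-0.00104811  0.08464335]
pad [-0.091849    0.03444772]
pad [-0.09161686 -0.03517005]
grip [-0.06490611  0.10121367] pred [-0.065995  0.098658]
cup [0.56817906 0.21894501 0.105     ]
1 -12 [483.0, -33.0]
1 8 [482.0, -9.0]
1 28 [490.0, 15.0]
1 48 [507.0, 37.0]
1 68 [533.0, 50.0]
1 88 [559.0, 54.0]
1 108 [582.0, 51.0]
1 128 [604.0, 39.0]
1 148 [622.0, 19.0]
-1 172 [623.0, -56.0]
-1 152 [632.0, -34.0]
-1 132 [632.0, -8.0]
-1 112 [622.0, 17.0]
-1 92 [602.0, 39.0]
-1 72 [579.0, 51.0]
-1 52 [556.0, 55.0]
-1 32 [532.0, 51.0]
-1 12 [508.0, 38.0]
```

Call:
move_arm:
  targets:
    - {"dx":0.43,"dy":-1,"rz":0.1}
    - {"dx":0.43,"dy":-1,"rz":0.1}
    - {"dx":0.43,"dy":-1,"rz":0.1}
    - {"dx":0.43,"dy":-1,"rz":0.05}
    - {"dx":0.43,"dy":-1}
    - {"dx":0.43,"dy":-1}
    - {"dx":0.43,"dy":-1}
    - {"dx":0.43,"dy":-1}
    - {"dx":0.43,"dy":-1}
    - {"dx":0.43,"dy":-1}
  claw: 0

```text
schema error: expected keys dx, dy, dz, rx, ry, rz
```

Call:
move_arm:
  targets:
    - {"dx":0.43,"dy":-1}
    - {"dx":0.43,"dy":-1}
    - {"dx":0.43,"dy":-1}
    - {"dx":0.43,"dy":-1}
    - {"dx":0.43,"dy":-1}
    - {"dx":0.43,"dy":-1}
    - {"dx":0.43,"dy":-1}
    - {"dx":0.43,"dy":-1}
    - {"dx":0.43,"dy":-1}
    - {"dx":0.43,"dy":-1}

```text
schema error: expected keys dx, dy, dz, rx, ry, rz
```

Call:
move_arm:
  targets:
    - {"dx":0.43,"dy":-1,"dz":0,"rx":0,"ry":0,"rz":0.1}
    - {"dx":0.43,"dy":-1,"dz":0,"rx":0,"ry":0,"rz":0.1}
    - {"dx":0.43,"dy":-1,"dz":0,"rx":0,"ry":0,"rz":0.1}
    - {"dx":0.43,"dy":-1,"dz":0,"rx":0,"ry":0,"rz":0.05}
    - {"dx":0.43,"dy":-1,"dz":0,"rx":0,"ry":0,"rz":0}
    - {"dx":0.43,"dy":-1,"dz":0,"rx":0,"ry":0,"rz":0}
    - {"dx":0.43,"dy":-1,"dz":0,"rx":0,"ry":0,"rz":0}
    - {"dx":0.43,"dy":-1,"dz":0,"rx":0,"ry":0,"rz":0}
    - {"dx":0.43,"dy":-1,"dz":0,"rx":0,"ry":0,"rz":0}
    - {"dx":0.43,"dy":-1,"dz":0,"rx":0,"ry":0,"rz":0}
  claw: 0

```text
t: 1.35
tcp_pos: [0.3211, 0.3364, 0.2311]
tool_rot: [0.083, 0.997, -0.0, -0.0]
force: [-0.3, -0.6, -0.1]
finger_gap: -0.001
gripper_force: 0.0
```

Call:
move_arm:
  targets:
    - {"dx":0.43,"dy":-1,"dz":0,"rx":0,"ry":0,"rz":0}
    - {"dx":0.43,"dy":-1,"dz":0,"rx":0,"ry":0,"rz":0}
    - {"dx":0.43,"dy":-1,"dz":0,"rx":0,"ry":0,"rz":0}
    - {"dx":0.43,"dy":-1,"dz":0,"rx":0,"ry":0,"rz":0}
    - {"dx":0.43,"dy":-1,"dz":0,"rx":0,"ry":0,"rz":0}
    - {"dx":0.43,"dy":-1,"dz":0,"rx":0,"ry":0,"rz":0}
    - {"dx":0.43,"dy":-1,"dz":0,"rx":0,"ry":0,"rz":0}
    - {"dx":0.43,"dy":-1,"dz":0,"rx":0,"ry":0,"rz":0}
    - {"dx":0.43,"dy":-1,"dz":0,"rx":0,"ry":0,"rz":0}
    - {"dx":0.43,"dy":-1,"dz":0,"rx":0,"ry":0,"rz":0}

```text
t: 2.6
tcp_pos: [0.4286, 0.0865, 0.2311]
tool_rot: [0.083, 0.997, 0.0, -0.0]
force: [0.2, 0.5, -0.2]
finger_gap: -0.001
gripper_force: 0.0
```

Call:
move_arm:
  targets:
    - {"dx":0.43,"dy":-0.96,"dz":0,"rx":0,"ry":0,"rz":0}
    - {"dx":0.43,"dy":-0.96,"dz":0,"rx":0,"ry":0,"rz":0}
    - {"dx":0.43,"dy":-0.96,"dz":0,"rx":0,"ry":0,"rz":0}
    - {"dx":0.43,"dy":-0.96,"dz":0,"rx":0,"ry":0,"rz":0}
    - {"dx":0.43,"dy":-0.96,"dz":0,"rx":0,"ry":0,"rz":0}
    - {"dx":0,"dy":0,"dz":-1,"rx":0,"ry":0,"rz":0}
    - {"dx":0,"dy":0,"dz":-1,"rx":0,"ry":0,"rz":0}
    - {"dx":0,"dy":0,"dz":-1,"rx":0,"ry":0,"rz":0}
    - {"dx":0,"dy":0,"dz":-1,"rx":0,"ry":0,"rz":0}
    - {"dx":0,"dy":0,"dz":-0.4,"rx":0,"ry":0,"rz":0}

```text
t: 3.85
tcp_pos: [0.4813, -0.0324, 0.1199]
tool_rot: [0.083, 0.997, 0.0, -0.002]
force: [-0.1, -0.3, 0.5]
finger_gap: 0.002
gripper_force: 0.0
```

Run:
```python
from h import *
im=cams.snapshot("scene");c=im[110:220,150:300];cv2.imwrite("pics/c2.png",cv2.resize(c[...,::-1],None,fx=5,fy=5,interpolation=cv2.INTER_CUBIC))
print(sensors.sense()["tcp_pos"])
```

```text
[ 0.48118194 -0.03235283  0.11948704]
```

View pics/c2.png

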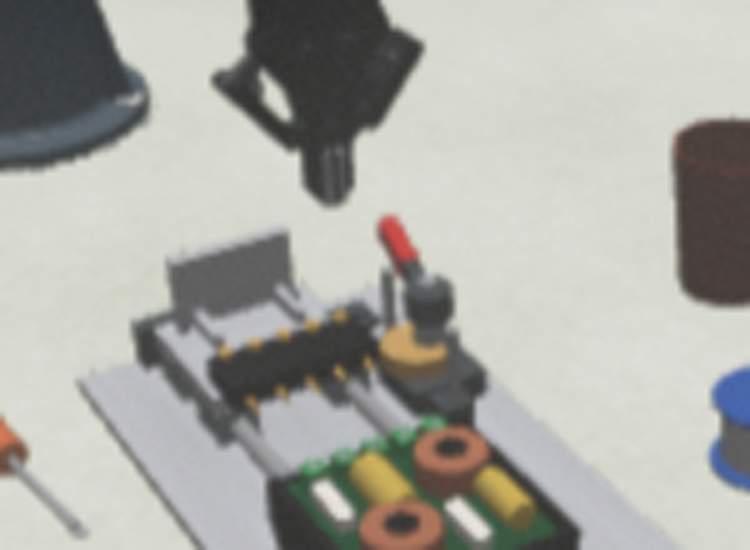

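The fingertips stand between the push plate and the red lever, as planned. The finger is at crop (330,200), the grip at (400,245) and the plate at (230,270).

Call:
move_arm:
  targets:
    - {"dx":0,"dy":0,"dz":-0.97,"rx":0,"ry":0,"rz":0}
    - {"dx":0.05,"dy":0,"dz":-0.97,"rx":0,"ry":0,"rz":0}
    - {"dx":0,"dy":0.48,"dz":0,"rx":0,"ry":0,"rz":0}
    - {"dx":0,"dy":0.48,"dz":0,"rx":0,"ry":0,"rz":0}
    - {"dx":0.16,"dy":0.48,"dz":0,"rx":0,"ry":0,"rz":0}
    - {"dx":0.16,"dy":0.48,"dz":0,"rx":0,"ry":0,"rz":0}
    - {"dx":0.34,"dy":0.44,"dz":0,"rx":0,"ry":0,"rz":0}
    - {"dx":0.34,"dy":0.44,"dz":0,"rx":0,"ry":0,"rz":0}
    - {"dx":0.52,"dy":0.26,"dz":0,"rx":0,"ry":0,"rz":0}
    - {"dx":0.52,"dy":0.26,"dz":0,"rx":0,"ry":0,"rz":0}

```text
t: 5.15
tcp_pos: [0.5331, 0.051, 0.0735]
tool_rot: [0.082, 0.997, -0.001, -0.002]
force: [-4.2, -4.6, -1.0]
finger_gap: 0.007
gripper_force: 2.1
```

Call:
move_arm:
  targets:
    - {"dx":0.52,"dy":0.08,"dz":-0.04,"rx":0,"ry":0,"rz":0}
    - {"dx":0.52,"dy":0.08,"dz":-0.04,"rx":0,"ry":0,"rz":0}
    - {"dx":0.46,"dy":-0.06,"dz":0,"rx":0,"ry":0,"rz":0}
    - {"dx":0.46,"dy":-0.06,"dz":0,"rx":0,"ry":0,"rz":0}
    - {"dx":0.44,"dy":-0.24,"dz":0,"rx":0,"ry":0,"rz":0}
    - {"dx":0.44,"dy":-0.24,"dz":0,"rx":0,"ry":0,"rz":0}
    - {"dx":0.36,"dy":-0.4,"dz":0,"rx":0,"ry":0,"rz":0}
    - {"dx":0.36,"dy":-0.4,"dz":0,"rx":0,"ry":0,"rz":0}
    - {"dx":0.28,"dy":-0.32,"dz":0,"rx":0,"ry":0,"rz":0}
    - {"dx":0.2,"dy":-0.2,"dz":0,"rx":0,"ry":0,"rz":0}

```text
t: 6.4
tcp_pos: [0.6355, 0.0073, 0.0707]
tool_rot: [0.083, 0.997, 0.001, -0.001]
force: [-3.7, 3.2, -0.5]
finger_gap: -0.001
gripper_force: 1.8
```

Call:
move_arm:
  targets:
    - {"dx":0,"dy":-0.08,"dz":0,"rx":0,"ry":0,"rz":0}
    - {"dx":0,"dy":-0.08,"dz":0,"rx":0,"ry":0,"rz":0}
    - {"dx":0,"dy":-0.04,"dz":0,"rx":0,"ry":0,"rz":0}
    - {"dx":0,"dy":-0.04,"dz":0,"rx":0,"ry":0,"rz":0}
    - {"dx":0,"dy":0,"dz":0,"rx":0,"ry":0,"rz":0}
    - {"dx":0,"dy":0,"dz":0,"rx":0,"ry":0,"rz":0}
    - {"dx":0,"dy":0,"dz":0,"rx":0,"ry":0,"rz":0}
    - {"dx":0,"dy":0,"dz":0,"rx":0,"ry":0,"rz":0}
    - {"dx":0,"dy":0,"dz":0,"rx":0,"ry":0,"rz":0}
    - {"dx":0,"dy":0,"dz":0,"rx":0,"ry":0,"rz":0}

```text
t: 7.65
tcp_pos: [0.6362, 0.0003, 0.0712]
tool_rot: [0.083, 0.997, -0.0, 0.001]
force: [3.1, 4.9, -1.7]
finger_gap: -0.001
gripper_force: 1.9
```

Call:
move_arm:
  targets:
    - {"dx":0,"dy":-0.05,"dz":0,"rx":0,"ry":0,"rz":0}
    - {"dx":0,"dy":-0.05,"dz":0,"rx":0,"ry":0,"rz":0}
    - {"dx":0,"dy":-0.05,"dz":0,"rx":0,"ry":0,"rz":0}
    - {"dx":0,"dy":0,"dz":0,"rx":0,"ry":0,"rz":0}
    - {"dx":0,"dy":0,"dz":0,"rx":0,"ry":0,"rz":0}
    - {"dx":0,"dy":0,"dz":0,"rx":0,"ry":0,"rz":0}
    - {"dx":0,"dy":0,"dz":0,"rx":0,"ry":0,"rz":0}
    - {"dx":0,"dy":0,"dz":0,"rx":0,"ry":0,"rz":0}
    - {"dx":0,"dy":0,"dz":0,"rx":0,"ry":0,"rz":0}
    - {"dx":0,"dy":0,"dz":0,"rx":0,"ry":0,"rz":0}

```text
t: 8.9
tcp_pos: [0.6362, -0.0002, 0.0712]
tool_rot: [0.083, 0.997, 0.002, 0.001]
force: [4.5, 11.7, -0.5]
finger_gap: -0.001
gripper_force: 6.3
```

Call:
move_arm:
  targets:
    - {"dx":0,"dy":0.6,"dz":0,"rx":0,"ry":0,"rz":0}
    - {"dx":0,"dy":0,"dz":1,"rx":0,"ry":0,"rz":0}
    - {"dx":0,"dy":0,"dz":1,"rx":0,"ry":0,"rz":0}
    - {"dx":0,"dy":0,"dz":1,"rx":0,"ry":0,"rz":0}
    - {"dx":0,"dy":0,"dz":1,"rx":0,"ry":0,"rz":0}
    - {"dx":-0.9,"dy":-0.4,"dz":0,"rx":0,"ry":0,"rz":0}
    - {"dx":-0.9,"dy":-0.4,"dz":0,"rx":0,"ry":0,"rz":0}
    - {"dx":-0.9,"dy":-0.4,"dz":0,"rx":0,"ry":0,"rz":0}
    - {"dx":-0.9,"dy":-0.4,"dz":0,"rx":0,"ry":0,"rz":0}
    - {"dx":-0.9,"dy":-0.4,"dz":0,"rx":0,"ry":0,"rz":0}

```text
t: 10.15
tcp_pos: [0.5209, -0.0393, 0.1707]
tool_rot: [0.082, 0.997, -0.001, -0.001]
force: [0.0, -0.4, 0.9]
finger_gap: 0.002
gripper_force: 0.0
```

Call:
move_arm:
  targets:
    - {"dx":-0.95,"dy":-0.48,"dz":0,"rx":0,"ry":0,"rz":0}
    - {"dx":-0.95,"dy":-0.48,"dz":0,"rx":0,"ry":0,"rz":0}
    - {"dx":-0.95,"dy":-0.48,"dz":0,"rx":0,"ry":0,"rz":0}
    - {"dx":-0.95,"dy":-0.48,"dz":0,"rx":0,"ry":0,"rz":0}
    - {"dx":0,"dy":0,"dz":0,"rx":0,"ry":0,"rz":0}
    - {"dx":0,"dy":0,"dz":0,"rx":0,"ry":0,"rz":0}
    - {"dx":0,"dy":0,"dz":0,"rx":0,"ry":0,"rz":0}
    - {"dx":0,"dy":0,"dz":0,"rx":0,"ry":0,"rz":0}
    - {"dx":0,"dy":0,"dz":0,"rx":0,"ry":0,"rz":0}
    - {"dx":0,"dy":0,"dz":0,"rx":0,"ry":0,"rz":0}

```text
t: 11.4
tcp_pos: [0.4282, -0.0863, 0.1707]
tool_rot: [0.083, 0.997, -0.0, -0.0]
force: [0.0, -0.1, 0.1]
finger_gap: 0.001
gripper_force: 0.0
```

Run:
```python
from h import *
im=cams.snapshot("scene");c=im[110:220,150:300];cv2.imwrite("pics/c3.png",cv2.resize(c[...,::-1],None,fx=5,fy=5,interpolation=cv2.INTER_CUBIC))
p=sensors.sense()["tcp_pos"];print(p,w2j(p))
```

```text
[ 0.42810572 -0.08630318  0.17074839] [-0.11615799  0.00113299]
```

View pics/c3.png

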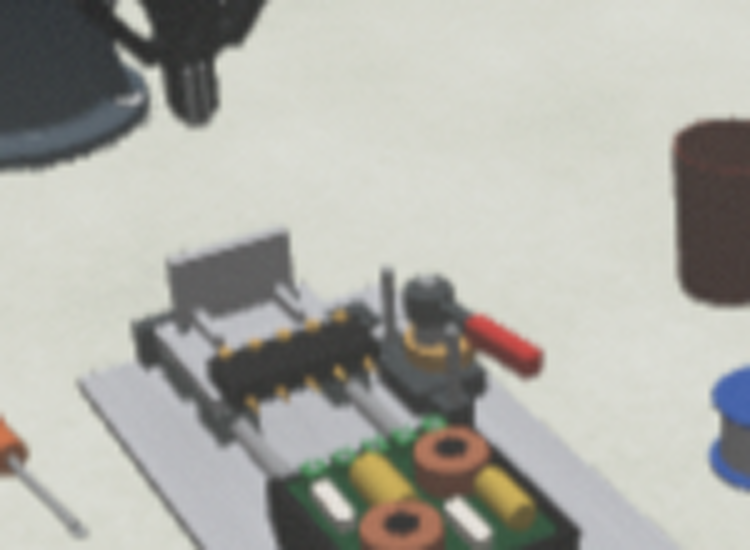

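The lever is swung round, with the grip from crop (470,325) to (540,360). I'll check its angle numerically in the top view.

```bash
cat >> h.py <<'E'
def lever():
    im=cams.snapshot("top");m=red(im,(235,170),(300,255));ys,xs=np.nonzero(m)
    P=np.array([w2j(onz("top",x,y,.087)) for x,y in zip(xs,ys)])
    v=P.mean(0)-[0,.087]; vx,vy=cv2.fitLine(P.astype(np.float32),cv2.DIST_L2,0,1e-6,1e-6).ravel()[:2]
    print("lever cen",P.mean(0),"ang-from-axis",180-np.degrees(np.arctan2(v[1],v[0]))-10,"line dir",np.degrees(np.arctan2(vy,vx)),len(xs))
E
python3 - <<'E'
from h import *
lever()
E
```

```text
lever cen [0.06579456 0.09683407] ang-from-axis 161.49914517825002 line dir 7.990506 74
```

Call:
move_arm:
  targets:
    - {"dx":0,"dy":0,"dz":-1,"rx":0,"ry":0,"rz":0}
    - {"dx":0,"dy":0,"dz":-1,"rx":0,"ry":0,"rz":0}
    - {"dx":0,"dy":0,"dz":-1,"rx":0,"ry":0,"rz":0}
    - {"dx":0,"dy":0,"dz":-0.7,"rx":0,"ry":0,"rz":0}
    - {"dx":0,"dy":0,"dz":0,"rx":0,"ry":0,"rz":0}
    - {"dx":0,"dy":0,"dz":0,"rx":0,"ry":0,"rz":0}
    - {"dx":0,"dy":0,"dz":0,"rx":0,"ry":0,"rz":0}
    - {"dx":0,"dy":0,"dz":0,"rx":0,"ry":0,"rz":0}
    - {"dx":0,"dy":0,"dz":0,"rx":0,"ry":0,"rz":0}
    - {"dx":0,"dy":0,"dz":0,"rx":0,"ry":0,"rz":0}

```text
t: 12.75
tcp_pos: [0.4281, -0.0864, 0.0785]
tool_rot: [0.083, 0.997, -0.0, 0.0]
force: [-1.1, -0.1, -0.4]
finger_gap: 0.003
gripper_force: 0.0
```

Call:
move_arm:
  targets:
    - {"dx":0.394,"dy":-0.066,"dz":0,"rx":0,"ry":0,"rz":0}
    - {"dx":0.394,"dy":-0.066,"dz":0,"rx":0,"ry":0,"rz":0}
    - {"dx":0.394,"dy":-0.066,"dz":0,"rx":0,"ry":0,"rz":0}
    - {"dx":0.394,"dy":-0.066,"dz":0,"rx":0,"ry":0,"rz":0}
    - {"dx":0.394,"dy":-0.066,"dz":0,"rx":0,"ry":0,"rz":0}
    - {"dx":0.394,"dy":-0.066,"dz":0,"rx":0,"ry":0,"rz":0}
    - {"dx":0.394,"dy":-0.066,"dz":0,"rx":0,"ry":0,"rz":0}
    - {"dx":0,"dy":0,"dz":0,"rx":0,"ry":0,"rz":0}
    - {"dx":0,"dy":0,"dz":0,"rx":0,"ry":0,"rz":0}
    - {"dx":0,"dy":0,"dz":0,"rx":0,"ry":0,"rz":0}

```text
t: 14.0
tcp_pos: [0.4974, -0.098, 0.0784]
tool_rot: [0.083, 0.997, -0.0, 0.001]
force: [0.5, -0.1, 0.7]
finger_gap: -0.0
gripper_force: 0.0
```

Call:
move_arm:
  targets:
    - {"dx":0.08,"dy":-0.013,"dz":0,"rx":0,"ry":0,"rz":0}
    - {"dx":0.08,"dy":-0.013,"dz":0,"rx":0,"ry":0,"rz":0}
    - {"dx":0.08,"dy":-0.013,"dz":0,"rx":0,"ry":0,"rz":0}
    - {"dx":0,"dy":0,"dz":0,"rx":0,"ry":0,"rz":0}
    - {"dx":0,"dy":0,"dz":0,"rx":0,"ry":0,"rz":0}
    - {"dx":0,"dy":0,"dz":0,"rx":0,"ry":0,"rz":0}
    - {"dx":0,"dy":0,"dz":0,"rx":0,"ry":0,"rz":0}
    - {"dx":0,"dy":0,"dz":0,"rx":0,"ry":0,"rz":0}
    - {"dx":0,"dy":0,"dz":0,"rx":0,"ry":0,"rz":0}
    - {"dx":0,"dy":0,"dz":0,"rx":0,"ry":0,"rz":0}

```text
t: 15.25
tcp_pos: [0.5015, -0.0985, 0.0782]
tool_rot: [0.083, 0.997, 0.0, -0.002]
force: [-5.1, -0.3, 3.4]
finger_gap: 0.002
gripper_force: 2.5
```

Call:
move_arm:
  targets:
    - {"dx":0.08,"dy":-0.013,"dz":0,"rx":0,"ry":0,"rz":0}
    - {"dx":0.08,"dy":-0.013,"dz":0,"rx":0,"ry":0,"rz":0}
    - {"dx":0.04,"dy":-0.006,"dz":0,"rx":0,"ry":0,"rz":0}
    - {"dx":0,"dy":0,"dz":0,"rx":0,"ry":0,"rz":0}
    - {"dx":0,"dy":0,"dz":0,"rx":0,"ry":0,"rz":0}
    - {"dx":0,"dy":0,"dz":0,"rx":0,"ry":0,"rz":0}
    - {"dx":0,"dy":0,"dz":0,"rx":0,"ry":0,"rz":0}
    - {"dx":0,"dy":0,"dz":0,"rx":0,"ry":0,"rz":0}
    - {"dx":0,"dy":0,"dz":0,"rx":0,"ry":0,"rz":0}
    - {"dx":0,"dy":0,"dz":0,"rx":0,"ry":0,"rz":0}

```text
t: 16.5
tcp_pos: [0.5014, -0.0982, 0.0779]
tool_rot: [0.082, 0.997, 0.001, -0.007]
force: [-13.3, -1.8, 10.1]
finger_gap: 0.001
gripper_force: 6.7
```

Run:
```python
from h import *
im=cams.snapshot("scene");c=im[110:220,150:300];cv2.imwrite("pics/c4.png",cv2.resize(c[...,::-1],None,fx=5,fy=5,interpolation=cv2.INTER_CUBIC))
p=sensors.sense()["tcp_pos"];print(p,w2j(p))
```

```text
[ 0.50143367 -0.0982341   0.07792631] [-0.04186627  0.0014084 ]
```

View pics/c4.png

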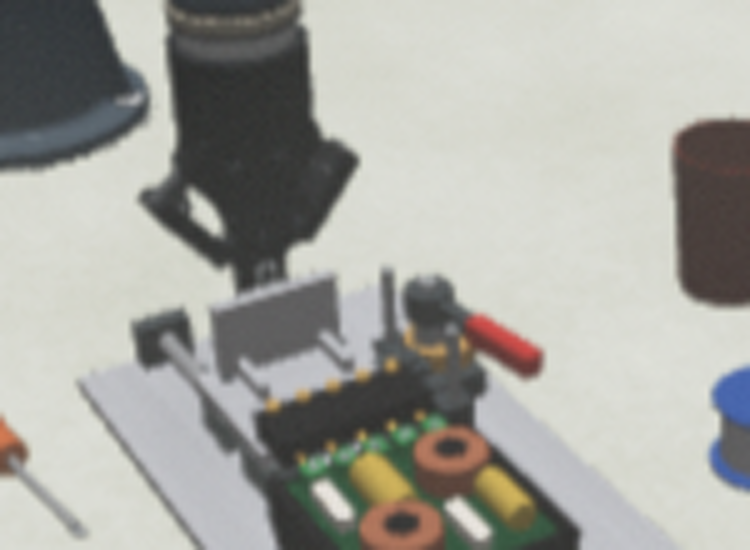

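The carriage is at a hard stop, with the probe head at the nest and its gold probes over the green terminals (crop about (300-440, 420-465)). I'll push a bit harder and measure the travel from the plate corners.

Run:
```python
from h import *
f=lambda x,y:(150+x/5,110+y/5)
for a,b in(((168,262),(212,308)),((288,232),(335,275))):
    A,B=[w2j(onz("scene",*f(*p),.104)) for p in(a,b)];print(A,B,B-A)
```

```text
[-0.08544364 -0.03731431] [-0.02408434 -0.03664942] [0.0613593  0.00066488]
[-0.07988821  0.03691568] [-0.01925656  0.03741334] [0.06063165 0.00049766]
```

Call:
move_arm:
  targets:
    - {"dx":0.08,"dy":-0.013,"dz":0,"rx":0,"ry":0,"rz":0}
    - {"dx":0.08,"dy":-0.013,"dz":0,"rx":0,"ry":0,"rz":0}
    - {"dx":0,"dy":0,"dz":0,"rx":0,"ry":0,"rz":0}
    - {"dx":0,"dy":0,"dz":0,"rx":0,"ry":0,"rz":0}
    - {"dx":0,"dy":0,"dz":0,"rx":0,"ry":0,"rz":0}
    - {"dx":0,"dy":0,"dz":0,"rx":0,"ry":0,"rz":0}
    - {"dx":0,"dy":0,"dz":0,"rx":0,"ry":0,"rz":0}
    - {"dx":0,"dy":0,"dz":0,"rx":0,"ry":0,"rz":0}
    - {"dx":0,"dy":0,"dz":0,"rx":0,"ry":0,"rz":0}
    - {"dx":0,"dy":0,"dz":0,"rx":0,"ry":0,"rz":0}

```text
t: 17.8
tcp_pos: [0.5014, -0.098, 0.0779]
tool_rot: [0.081, 0.997, 0.002, -0.011]
force: [-20.9, -3.4, 15.7]
finger_gap: -0.0
gripper_force: 10.3
```

Call:
move_arm:
  targets:
    - {"dx":-1,"dy":0.16,"dz":0,"rx":0,"ry":0,"rz":0}
    - {"dx":-0.2,"dy":0.04,"dz":0.6,"rx":0,"ry":0,"rz":0}
    - {"dx":0,"dy":0,"dz":1,"rx":0,"ry":0,"rz":0}
    - {"dx":0,"dy":0,"dz":1,"rx":0,"ry":0,"rz":0}
    - {"dx":0,"dy":0,"dz":1,"rx":0,"ry":0,"rz":0}
    - {"dx":0.92,"dy":0.24,"dz":0,"rx":0,"ry":0,"rz":0}
    - {"dx":0.92,"dy":0.24,"dz":0,"rx":0,"ry":0,"rz":0}
    - {"dx":0.92,"dy":0.24,"dz":0,"rx":0,"ry":0,"rz":0}
    - {"dx":0.92,"dy":0.24,"dz":0,"rx":0,"ry":0,"rz":0}
    - {"dx":0.92,"dy":0.24,"dz":0,"rx":0,"ry":0,"rz":0}

```text
t: 19.05
tcp_pos: [0.5999, -0.0653, 0.1699]
tool_rot: [0.083, 0.997, -0.0, 0.002]
force: [0.2, -0.4, -0.4]
finger_gap: -0.001
gripper_force: 0.0
```

Call:
move_arm:
  targets:
    - {"dx":0.88,"dy":0.36,"dz":0,"rx":0,"ry":0,"rz":0}
    - {"dx":0,"dy":0,"dz":-1,"rx":0,"ry":0,"rz":0}
    - {"dx":0,"dy":0,"dz":-1,"rx":0,"ry":0,"rz":0}
    - {"dx":0,"dy":0,"dz":0,"rx":0,"ry":0,"rz":0}
    - {"dx":0,"dy":0,"dz":0,"rx":0,"ry":0,"rz":0}
    - {"dx":0,"dy":0,"dz":0,"rx":0,"ry":0,"rz":0}
    - {"dx":0,"dy":0,"dz":0,"rx":0,"ry":0,"rz":0}
    - {"dx":0,"dy":0,"dz":0,"rx":0,"ry":0,"rz":0}
    - {"dx":0,"dy":0,"dz":0,"rx":0,"ry":0,"rz":0}
    - {"dx":0,"dy":0,"dz":0,"rx":0,"ry":0,"rz":0}

```text
t: 20.3
tcp_pos: [0.619, -0.0564, 0.1183]
tool_rot: [0.083, 0.997, 0.0, -0.0]
force: [-0.7, 0.2, 0.4]
finger_gap: -0.002
gripper_force: 0.0
```

Run:
```python
from h import *
im=cams.snapshot("scene");c=im[110:220,170:320];cv2.imwrite("pics/c5.png",cv2.resize(c[...,::-1],None,fx=5,fy=5,interpolation=cv2.INTER_CUBIC))
p=sensors.sense()["tcp_pos"];print(p,w2j(p))
```

```text
[ 0.61898024 -0.05637546  0.11830261] [0.06720844 0.06200583]
```

View pics/c5.png

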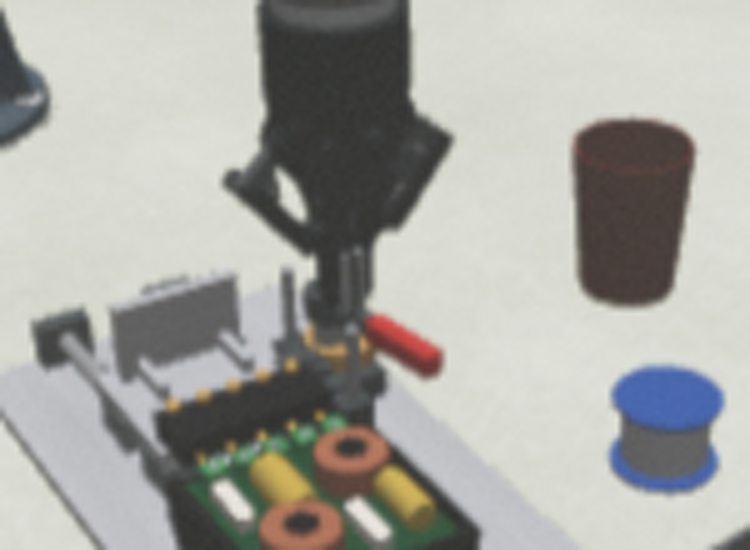

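The fingertip is above the gap between the nest and lever; the red grip at crop (405,345) lies clear on the outer side, and the carriage is still home.

Call:
move_arm:
  targets:
    - {"dx":0.12,"dy":0,"dz":-0.9,"rx":0,"ry":0,"rz":0}
    - {"dx":0,"dy":0,"dz":-0.9,"rx":0,"ry":0,"rz":0}
    - {"dx":0.18,"dy":0.44,"dz":0,"rx":0,"ry":0,"rz":0}
    - {"dx":0.18,"dy":0.44,"dz":0,"rx":0,"ry":0,"rz":0}
    - {"dx":0,"dy":0.52,"dz":0,"rx":0,"ry":0,"rz":0}
    - {"dx":0,"dy":0.52,"dz":0,"rx":0,"ry":0,"rz":0}
    - {"dx":-0.2,"dy":0.5,"dz":0,"rx":0,"ry":0,"rz":0}
    - {"dx":-0.2,"dy":0.5,"dz":0,"rx":0,"ry":0,"rz":0}
    - {"dx":-0.4,"dy":0.44,"dz":0,"rx":0,"ry":0,"rz":0}
    - {"dx":-0.4,"dy":0.44,"dz":0,"rx":0,"ry":0,"rz":0}

```text
t: 21.6
tcp_pos: [0.6038, 0.0382, 0.075]
tool_rot: [0.082, 0.997, -0.001, 0.004]
force: [2.7, -4.3, -0.5]
finger_gap: 0.003
gripper_force: 2.1
```

Call:
move_arm:
  targets:
    - {"dx":-0.46,"dy":0.24,"dz":-0.05,"rx":0,"ry":0,"rz":0}
    - {"dx":-0.46,"dy":0.24,"dz":-0.05,"rx":0,"ry":0,"rz":0}
    - {"dx":-0.46,"dy":0.08,"dz":0,"rx":0,"ry":0,"rz":0}
    - {"dx":-0.46,"dy":0.08,"dz":0,"rx":0,"ry":0,"rz":0}
    - {"dx":-0.48,"dy":-0.08,"dz":0,"rx":0,"ry":0,"rz":0}
    - {"dx":-0.48,"dy":-0.08,"dz":0,"rx":0,"ry":0,"rz":0}
    - {"dx":-0.48,"dy":-0.26,"dz":0,"rx":0,"ry":0,"rz":0}
    - {"dx":-0.48,"dy":-0.26,"dz":0,"rx":0,"ry":0,"rz":0}
    - {"dx":-0.24,"dy":-0.2,"dz":0,"rx":0,"ry":0,"rz":0}
    - {"dx":-0.2,"dy":-0.2,"dz":0,"rx":0,"ry":0,"rz":0}

```text
t: 22.85
tcp_pos: [0.4967, 0.028, 0.0712]
tool_rot: [0.083, 0.997, 0.0, 0.001]
force: [4.5, 1.7, 1.2]
finger_gap: -0.004
gripper_force: 1.9
```

Call:
move_arm:
  targets:
    - {"dx":-0.027,"dy":-0.075,"dz":0,"rx":0,"ry":0,"rz":0}
    - {"dx":-0.027,"dy":-0.075,"dz":0,"rx":0,"ry":0,"rz":0}
    - {"dx":-0.027,"dy":-0.075,"dz":0,"rx":0,"ry":0,"rz":0}
    - {"dx":0,"dy":0,"dz":0,"rx":0,"ry":0,"rz":0}
    - {"dx":0,"dy":0,"dz":0,"rx":0,"ry":0,"rz":0}
    - {"dx":0,"dy":0,"dz":0,"rx":0,"ry":0,"rz":0}
    - {"dx":0,"dy":0,"dz":0,"rx":0,"ry":0,"rz":0}
    - {"dx":0,"dy":0,"dz":0,"rx":0,"ry":0,"rz":0}
    - {"dx":0,"dy":0,"dz":0,"rx":0,"ry":0,"rz":0}
    - {"dx":0,"dy":0,"dz":0,"rx":0,"ry":0,"rz":0}

```text
t: 24.1
tcp_pos: [0.494, 0.024, 0.0709]
tool_rot: [0.084, 0.996, 0.001, -0.0]
force: [3.9, 11.0, 4.6]
finger_gap: -0.001
gripper_force: 5.9
```

Call:
move_arm:
  targets:
    - {"dx":-0.027,"dy":-0.075,"dz":0,"rx":0,"ry":0,"rz":0}
    - {"dx":-0.027,"dy":-0.075,"dz":0,"rx":0,"ry":0,"rz":0}
    - {"dx":0,"dy":0,"dz":0,"rx":0,"ry":0,"rz":0}
    - {"dx":0,"dy":0,"dz":0,"rx":0,"ry":0,"rz":0}
    - {"dx":0,"dy":0,"dz":0,"rx":0,"ry":0,"rz":0}
    - {"dx":0,"dy":0,"dz":0,"rx":0,"ry":0,"rz":0}
    - {"dx":0,"dy":0,"dz":0,"rx":0,"ry":0,"rz":0}
    - {"dx":0,"dy":0,"dz":0,"rx":0,"ry":0,"rz":0}
    - {"dx":0,"dy":0,"dz":0,"rx":0,"ry":0,"rz":0}
    - {"dx":0,"dy":0,"dz":0,"rx":0,"ry":0,"rz":0}

```text
t: 25.35
tcp_pos: [0.4939, 0.0233, 0.071]
tool_rot: [0.085, 0.996, 0.004, 0.001]
force: [8.0, 26.5, 3.3]
finger_gap: 0.001
gripper_force: 13.5
```

At the stop (26 N with no further motion). I'll withdraw outward and up, then look.

Call:
move_arm:
  targets:
    - {"dx":0.2,"dy":0.8,"dz":0,"rx":0,"ry":0,"rz":0}
    - {"dx":0,"dy":0.2,"dz":0.6,"rx":0,"ry":0,"rz":0}
    - {"dx":0,"dy":0,"dz":1,"rx":0,"ry":0,"rz":0}
    - {"dx":0,"dy":0,"dz":1,"rx":0,"ry":0,"rz":0}
    - {"dx":0,"dy":0,"dz":1,"rx":0,"ry":0,"rz":0}
    - {"dx":-0.5,"dy":1,"dz":0.5,"rx":0,"ry":0,"rz":0}
    - {"dx":-0.5,"dy":1,"dz":0.5,"rx":0,"ry":0,"rz":0}
    - {"dx":-0.5,"dy":1,"dz":0,"rx":0,"ry":0,"rz":0}
    - {"dx":-0.5,"dy":1,"dz":0,"rx":0,"ry":0,"rz":0}
    - {"dx":-0.5,"dy":1,"dz":0,"rx":0,"ry":0,"rz":0}

```text
t: 26.6
tcp_pos: [0.4333, 0.1679, 0.1862]
tool_rot: [0.083, 0.997, -0.001, -0.001]
force: [-0.1, -1.0, 0.0]
finger_gap: -0.004
gripper_force: 0.0
```

Run:
```python
from h import *
lever()
a=cams.snapshot("top")[120:290,235:350];b=cams.snapshot("scene")[110:220,150:300]
a=cv2.resize(a,None,fx=3.2,fy=3.2,interpolation=cv2.INTER_CUBIC);b=cv2.resize(b,None,fx=2.8,fy=2.8,interpolation=cv2.INTER_CUBIC)
o=np.zeros((a.shape[0],a.shape[1]+b.shape[1],3),np.uint8);o[:,:a.shape[1]]=a;o[:b.shape[0],a.shape[1]:]=b
cv2.imwrite("pics/c6.png",o[...,::-1])
```

```text
lever cen [-0.06503765  0.09796471] ang-from-axis -0.43048271842613417 line dir -10.923798 80
```

View pics/c6.png

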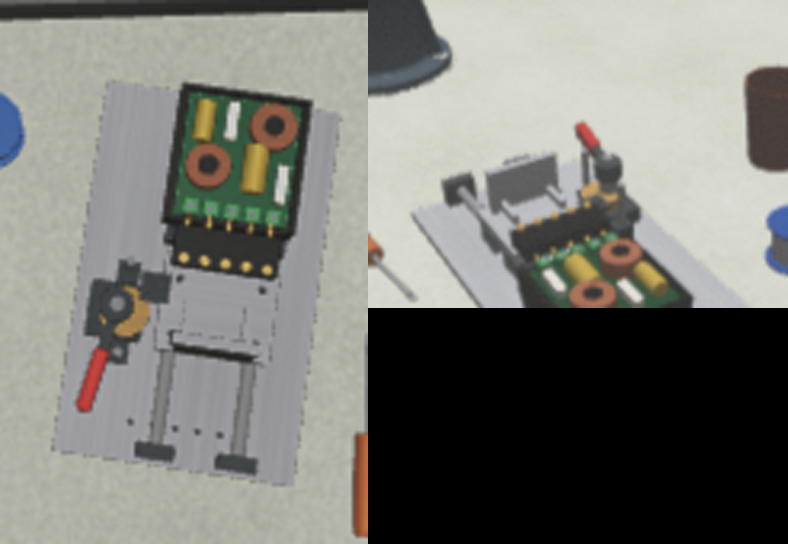

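The top view shows the lever back at its first stop: the grip runs from (100,350) to (85,408), about 0°. The brass cam is behind the roller arm at (155,285), the probe head is at the nest with its probes on the terminals (190-272, 205-225), and the board and bystanders are undisturbed.

```bash
python3 -c "
from station import order
print(order.sign_off())"
```

```text
the job is handed in; nothing more can be done
None
```

The cam lever was swung to its far stop, the carriage was pushed fully home with its probes on the board's terminals, and the lever was swung back to its first stop to lock it; the job was handed in after about 27 s.

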